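# Hold a try square in the corner of a sprung checking fixture

### The job

Pick up the try square that stands on the bench and set it on the fixture's aluminium plate, stock flat on the plate between the two scribed lines. Press it into the corner until the stock's end touches the blue heel block and the blade has pushed the leaning orange upright straight, and finish while still gripping the square and holding it pressed there, firmly but without ramming it. Leave the other things on the bench where they are.

Things in the scene. Friction and masses are not known exactly. Their poses are not given: they have to be found in the camera images.
- square_blade (a point): Middle of the aluminium blade (12 thick, 40 along x, from 22 to 126 above the stock's underside, black graduations) of the try square: 74 above the underside of the stock, 20 behind the outer face. x: out through the outer face, away from the stock; y: across the 12 thickness; z: up the blade. Grip across the 12 about here or a little lower: the blade's depth keeps the fingers clear of the upright
- square_corner (a point): Outer lower corner of the square, middle of its width: where the outer face (one plane over blade and stock end) meets the stock's underside. Axes as square_blade; 20 further along x and 74 lower than it. From here the stock runs 90 along -x
- square: (All sizes in mm.) The try square, a standing L of 0.25 kg: dark steel stock (90 long, 32 wide, 22 high) lying on the bench, bright blade rising from one end of it to 126. Origin and axes as square_corner. Tall rinse units stand beyond it: where y is below 0.15 m keep the gripper and wrist nearer than x = 0.57 m, also when carrying
- fixture_corner (a point): Inner corner of the fixed checking fixture, middle of its width: on the plate's top (12 above the bench), at the foot of the heel block's front face. From here the plate runs 120 along -x, 70 along +x, 55 to each side; scribed lines 22 either side of the middle. x: into the heel block (push direction), z up. square_corner belongs here, with parallel axes
- plate: Aluminium plate of the fixture, 190x110, 8 thick on a 4 mm rubber foot, origin under the inner corner, 4 above the bench, axes as fixture_corner
- heel_block: Blue heel block fixed on the plate, 46 along x, 54 wide, 32 high with two cheeks up to 50 high beside the upright's foot; origin at fixture_corner, its front face is the plane x = 0
- upright (a joint): Orange sprung upright over the heel block, 38 wide, 35 to 85 above the plate, hinged 41 above the plate and 14 behind the front face. Its face is a pad 61 to 85 up. 0 = straight, pad flush with the heel block's face; positive (rad) = leaning over the plate to -x. A spring keeps it at 0.14; straightening takes about 2.5 N at its top; let go, it springs back; it can go to -0.02
- timer_mid (a point): Bystander: white kitchen-style timer 66x66x24; this point is half-way up its middle
- tape_roll_mid (a point): Bystander: roll of beige tape, 87 across, 19 high; this point is half-way up its middle
- jar_pigment_mid (a point): Bystander: orange jar with black cap, 48 across, 62 high; this point is half-way up its middle
- print_gear_c_mid (a point): Bystander: grey printed gear, 52 across, 18 high; this point is half-way up its middle
- print_arch_a_mid (a point): Bystander: grey printed horseshoe part 54x60x20; this point is half-way up its middle
- usb_stick_mid (a point): Bystander: blue USB stick 18x52x8; this point is half-way up its middle
Mind the look-alikes: they are no part of the job. Several things have the shape of the square; the one meant has the colours described above.

How it is judged (in metres and radians):
On the way:
1. the square is gripped and lifted clear of the bench (height (world z) of square_corner above 0.03 m and contact force between the fingers and square above 1 N), for 0.2 s.
At the end, for the whole second after the job is handed in: square's corner in the fixture's corner (4 mm along the push, 12 mm sideways, 3 mm in height), upright within 0.04 rad, turned with the fixture within 0.07 rad, stock touching plate and heel block (over 0.3 N each), orange upright straight within 0.035 rad, fingers gripping the square (over 2 N) (x of square_corner in the frame of fixture_corner between -0.004 and 0.004 m and y of square_corner in the frame of fixture_corner between -0.012 and 0.012 m and z of square_corner in the frame of fixture_corner between -0.004 and 0.003 m and angle between the z axis of square_corner and the z axis of fixture_corner, either way round below 0.04 rad and angle between the x axis of square_corner and the x axis of fixture_corner, either way round below 0.07 rad and value of joint upright between -0.035 and 0.035 rad and contact force between square and plate above 0.3 N and contact force between square and heel_block above 0.3 N and contact force between the fingers and square above 2 N); the arm keeps its last pose, push and grip.
It fails at once if the square is rammed against the heel block or plate (over 70 N) (contact force between square and heel_block above 70 N or contact force between square and plate above 70 N).
It fails at once if another thing on the bench is moved by more than 25 mm (distance of any of timer_mid, tape_roll_mid, jar_pigment_mid, print_gear_c_mid, print_arch_a_mid, usb_stick_mid from where it was at the start of the episode above 0.025 m).
It also fails if it takes over 54 s, if anything falls off the work surface, if the arm or the gripper's body presses on something with over 40 N, if the wrist force passes 120 N, or if a joint passes its speed limit or range.

### The arm

A 6-joint arm with a two-finger parallel gripper is mounted at the origin on a cart in front of the work surface, level with it; the furniture and walls round the work are solid. World frame = base frame: x ahead of the robot, y to its left, z up, the work surface at z = 0. Lengths are in mm, angles in rad, forces in N, time in s.
With the tool pointing down it reaches from about 375 to 900 mm from the base axis. Payload 3.1 kg.
Tool frame: the origin (TCP) lies at the very end of the fingers, on their centre line; the grasp point (between the pads) lies 19 mm behind it (env.tcp_to_grasp is the z of the grasp point in the tool frame, in mm); z points along the fingers, y is the line along which they close (so a half turn about z gives the same grasp; the last joint's range is limited). The gripper opens to 87 mm and grips with 3 to 60 N. Pads are 19 mm wide; open, the fingers measure 117 mm over their backs; the gripper's body (75 mm by 190 mm) begins 51 mm behind the grasp point.
Start: joints at [-1.391, 0.527, 1.433, -0, 1.181, -0.178], TCP at [219.491, -585.167, 222.548] pointing down, gripper open.
Joint ranges: [-3.08, 3.08], [-0.75, 2.2], [0.22, 2.44], [-1.43, 4.57], [0, 2.65], [-2.85, 2.85]. Speed limits (rad/s): [2.79, 2.79, 3.14, 3.14, 3.14, 3.14].

### API

Orientations are given as a unit quaternion [x, y, z, w].
In Python, from workcell import status, get_image, camera_info, env gives the robot as it stands.
- The arm moves only by the tool apply_moves, never from a script. Its argument "series" is a list of rows, each a list of 7 numbers: the shift along the tool's x, y, z in m, then the turn, a rotation vector about the tool's x, y, z in rad, then the closure, from 0 (fully open) to 1 (shut). A call has 1 to 5 rows; each row is the pose to reach, as a shift and turn from the pose commanded when the call began, along the tool's axes at that moment; what a row does not reach only later rows make up. A row lasts 1/8 s, in which the tool goes at most 62.5 mm and 10.7 degrees, less where a joint would pass 70% of its speed; a pose out of reach is approached as far as the arm can. A call with a gripper value outside its range is refused whole. The fingers move at their own pace and stop on an object; "newtons" is the grip in N (left out, the last holds). Time passes only in rows, so rows that repeat a pose let the fingers close. It gives the time, the measured TCP pose, the force, the opening and the grip force at its end, in the units of the state.
- status.state(): the state, without advancing time (a new reading comes with each control period).
- get_image(name): name is "scene" or "top" or "wrist"; returns (picture, depth): 400x640x3 uint8, red, green, blue; 400x640 float32, mm along the optical axis (not along the pixel's ray), 0 where there is no reading.
- camera_info(name): a dict with "K" (3x3 intrinsics, pixels), "world_to_cam" (4x4, takes a point from world to camera coordinates). Camera axes: x right, y down, z forward; pixel columns grow to the right and rows downward; lengths in mm; the calibration is good to about 2 mm. The wrist camera is an equidistant fisheye: a pixel r from the principal point sees the ray r / f radians off the axis. A picture is of the moment at which its call begins: read the wrist's pose just before it. camera_info takes no time and is no camera call; for the wrist camera it gives the pose at the moment of the call.
- env.finish_job(): hands the job in; it is judged then, once.
The state is a dict: "t": time; "qpos": joint angles; "joint_velocities": joint speeds; "joint_torque": joint torques, N m; "eef_pos": TCP position; "tcp_rot": TCP orientation; "wrist_force": force on the tool from outside, world axes, zero at the start; "wrist_torque": the same for the moment, N m; "width": finger opening in mm; "grasp_force": force on a finger pad.
Only numpy, scipy, OpenCV 4.12 (cv2) and the standard library are available. Lean on these libraries where they do the work, as an engineer would, in place of code of your own. Each camera call takes 0.05 s, during which the arm holds its last target. There are 200 camera calls.

## Working session

There is one attempt and no reset: what is moved stays moved. The work goes in short steps, Python scripts to look and compute and a tool call to move; the robot and the scene stay as the last step left them, time stands still between calls to the robot, and variables do not carry over. Pictures are saved under pics/ and viewed, at most 10 in all, crops included, and the job is handed in when it is done.

Besides the shell and the picture viewer there is one more tool, called as name([rows], argument=value, ...), one row to a line, values as JSON. apply_moves: Moves the arm, as the interface text tells. Its arguments: {"type":"object","properties":{"series":{"type":"array","items":{"type":"array","items":{"type":"number"}}},"newtons":{"type":"number"}},"required":["series"]}

```bash
mkdir -p pics; cat > h.py <<'E'
import numpy as np, cv2
from workcell import status, get_image, camera_info, env
def grab(n):
    ci=camera_info(n); im,d=get_image(n); np.savez(f'{n}.npz',im=im,d=d,K=ci['K'],T=ci['world_to_cam']); return im,d
def load(n): z=np.load(f'{n}.npz'); return z['im'],z['d'],z['K'],z['T']
def world(n):
    im,d,K,T=load(n); h,w=d.shape; u,v=np.meshgrid(np.arange(w),np.arange(h))
    P=np.stack([(u-K[0,2])/K[0,0]*d,(v-K[1,2])/K[1,1]*d,d],-1)
    R=T[:3,:3]; return (P-T[:3,3])@R
E
python3 - <<'E'
from h import *
for n in('scene','top'):
    im,d=grab(n); cv2.imwrite(f'pics/{n}0.png',cv2.resize(im[...,::-1],(800,500)))
s=status.state(); print(s['t'],s['tcp_rot'],s['wrist_force'])
E
```

```text
0.1 [ 9.83952326e-01  1.78429108e-01  1.68604444e-07 -9.34717488e-04] [ 1.0942537  -0.1699872  -0.47587482]
```

View pics/scene0.png

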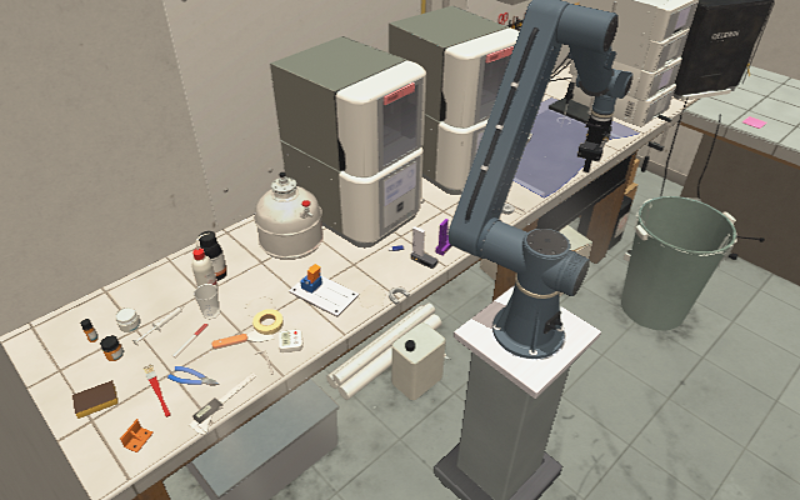

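View pics/top0.png

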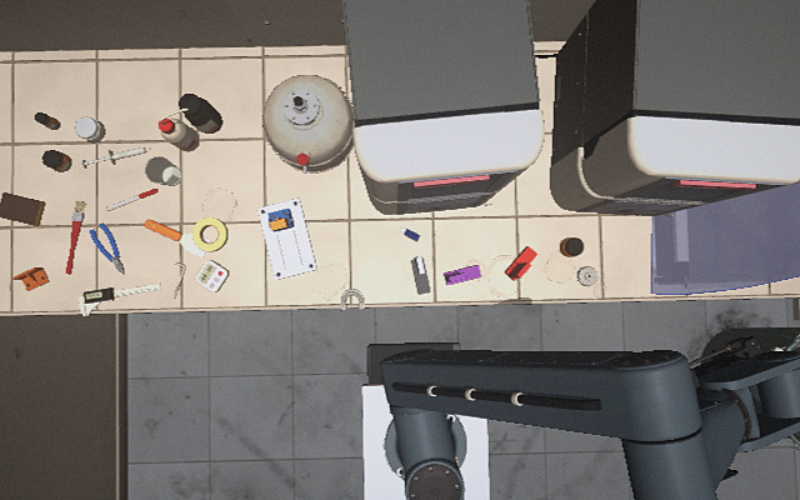

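The square (dark stock, bright blade) is at about (420,273) in the top view. The fixture is at (288,238) with its blue heel and orange upright at (280,217), and the purple and red L's are look-alikes. Next I enlarge both.

```bash
python3 - <<'E'
from h import *
im,_,K,T=load('top'); 
a=cv2.resize(im[150:250,190:270],(400,500),interpolation=cv2.INTER_CUBIC)
b=cv2.resize(im[180:245,315:367],(400,500),interpolation=cv2.INTER_CUBIC)
cv2.imwrite('pics/crop1.png',np.hstack([a,b])[...,::-1])
W=world('top'); print(K,(-T[:3,:3].T@T[:3,3]))
# square region: heights
def show(r0,r1,c0,c1,lo,hi):
    S=W[r0:r1,c0:c1]; m=(S[...,2]>lo)&(S[...,2]<hi); p=S[m]
    r=cv2.minAreaRect(p[:,:2].astype(np.float32)); print(lo,hi,len(p),p.mean(0).round(1),r,cv2.boxPoints(r).round(0).tolist())
show(198,240,326,348,100,140);show(198,240,326,348,14,30)
show(150,225,200,260,8,16);show(150,225,200,260,28,38);show(150,225,200,260,75,105);show(150,225,200,260,40,75)
E
```

```text
[[481.49559987   0.         318.06280918]
 [  0.         481.49559987 200.39829855]
 [  0.           0.           1.        ]] [ 424.51876261   72.61442511 1555.42691005]
100 140 59 [451.    6.8 126.8] ((450.607177734375, 6.486428260803223), (39.42173385620117, 11.906904220581055), 9.65065860748291) [[430.0, 9.0], [432.0, -3.0], [471.0, 4.0], [469.0, 16.0]]
14 30 212 [418.7   1.1  23.4] ((426.2007751464844, 1.3268623352050781), (89.18778228759766, 32.74430465698242), 11.003676414489746) [[379.0, 9.0], [386.0, -23.0], [473.0, -6.0], [467.0, 26.0]]
8 16 1261 [523.9 339.1  12.5] ((542.9067993164062, 344.0425720214844), (242.2754364013672, 185.20819091796875), 0.8016112446784973) [[420.0, 435.0], [423.0, 250.0], [665.0, 253.0], [663.0, 438.0]]
28 38 13 [570.2 339.1  33.3] ((576.4232788085938, 347.5582580566406), (45.336830139160156, 43.87457275390625), 9.90946102142334) [[550.0, 365.0], [558.0, 322.0], [603.0, 330.0], [595.0, 373.0]]
75 105 105 [560.5 347.6  97. ] ((562.0179443359375, 349.159423828125), (27.280729293823242, 38.50273895263672), 13.967246055603027) [[544.0, 365.0], [553.0, 327.0], [580.0, 334.0], [571.0, 371.0]]
40 75 156 [582.  349.5  50.5] ((575.9760131835938, 353.15704345703125), (45.93594741821289, 57.88200378417969), 13.727410316467285) [[547.0, 376.0], [561.0, 320.0], [605.0, 330.0], [591.0, 387.0]]
```

View pics/crop1.png

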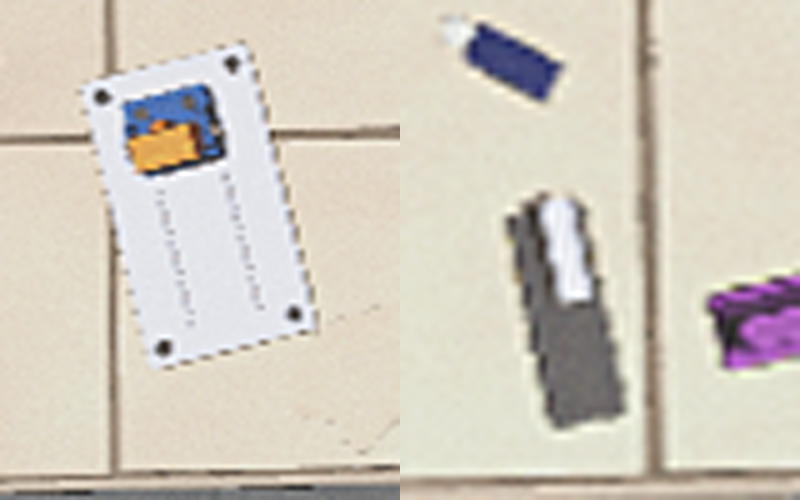

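```bash
python3 - <<'E'
from h import *
im,_,K,T=load('top'); R=T[:3,:3];C=-R.T@T[:3,3]
def ray(px,z):
    d=R.T@np.linalg.inv(K)@np.array([px[0],px[1],1]); return C+d*(z-C[2])/d[2]
q=np.array([(80,92),(243,42),(318,328),(155,368)])/5-0.4+[190,150]
P=np.array([ray(p,12) for p in q])[:,:2]; print(P.round(1), [np.linalg.norm(P[i]-P[i-1]).round(1) for i in range(4)])
for e in (P[0]-P[3],P[1]-P[2]): print(np.arctan2(e[1],e[0]))
for e in (P[0]-P[1],P[3]-P[2]): print(np.arctan2(-e[0],e[1]))
c=P.mean(0); 
for a in(.24,.25,.26): u=np.array([np.cos(a),np.sin(a)]); print(a,c,c+25*u)
# line heights in px for scribed lines
L=[np.array(p)/5-0.4+[190,150] for p in((162,192),(191,322),(222,172),(262,308))]
print([ray(p,12).round(1) for p in L])
# depth fit of heel front: points z 28..75 projected on u
W=world('top')[150:225,200:260].reshape(-1,3); rgb=im[150:225,200:260].reshape(-1,3).astype(int)
W2=world('scene'); ims=load('scene')[0].astype(int)
for n,w,g in(('top',W,rgb),('scene',W2.reshape(-1,3),ims.reshape(-1,3))):
  m=(abs(w[:,0]-570)<70)&(abs(w[:,1]-345)<60)&(w[:,2]>8)
  w=w[m];g=g[m]; u=np.array([np.cos(.25),np.sin(.25)]);v=np.array([-u[1],u[0]])
  o=c+25*u; X=(w[:,:2]-o)@u;Y=(w[:,:2]-o)@v
  for nm,k in(('blue',(g[:,2]>g[:,0]+40)),('orange',(g[:,0]>g[:,2]+80))):
    print(n,nm,k.sum(),np.percentile(X[k],[2,10,50,98]).round(1),np.percentile(Y[k],[2,98]).round(1),np.percentile(w[k,2],[2,98]).round(1))
E
```

```text
[[604.7 417.9]
 [634.6 312.8]
 [449.6 267.8]
 [426.4 372.3]] [np.float64(184.0), np.float64(109.3), np.float64(190.4), np.float64(107.1)]
0.25058606044949566
0.23894128388846836
0.27801315204874955
0.21830560699871754
0.24 [528.84323335 342.71352512] [553.12668272 348.65609078]
0.25 [528.84323335 342.71352512] [553.06604389 348.8986241 ]
0.26 [528.84323335 342.71352512] [553.0029828  349.14053892]
[array([539.1, 366.2,  12. ]), array([455.3, 348.9,  12. ]), array([551.1, 327.6,  12. ]), array([463.2, 303.4,  12. ])]
top blue 107 [ 3.8 16.  34.5 46.2] [-27.2  24.3] [38. 67.]
top orange 93 [-3.4 -2.   7.1 21.2] [-20.1  16.6] [ 91.  104.2]
scene blue 120 [-1.3  0.8  8.5 45.2] [-16.1  31.5] [14.4 60.7]
scene orange 104 [-6.2 -4.3  4.5 19. ] [-15.7  22.9] [ 52.3 100.7]
```

```bash
cat >> h.py <<'E'
from scipy.spatial.transform import Rotation as Ro
def rel(p,yaw):
    s=status.state(); R=Ro.from_quat(s['tcp_rot']); R2=Ro.from_euler('z',yaw)*Ro.from_euler('x',np.pi)
    d=R.inv().apply(np.array(p)-np.array(s['eef_pos']))/1000
    print('t',s['t'],'rel',d.round(4).tolist(),(R.inv()*R2).as_rotvec().round(4).tolist())
E
python3 -c "
from h import *
rel([451,6.5,200],.19)"
```

```text
t 0.1 rel [0.4244, -0.472, 0.0227] [-0.0019, -0.0002, 0.1688]
```

apply_moves([
  [0.424,-0.472,0.0,0,0,0.169,0],
  [0.424,-0.472,0.0,0,0,0.169,0],
  [0.424,-0.472,0.0,0,0,0.169,0],
  [0.424,-0.472,0.0,0,0,0.169,0],
  [0.424,-0.472,0.0,0,0,0.169,0],
])

```text
t: 0.72
eef_pos: [333.7, -292.2, 222.4]
tcp_rot: [0.996, 0.094, 0.0, -0.0]
wrist_force: [1.1, -0.3, -0.2]
width: 87.1
grasp_force: 0.0
```

```bash
python3 -c "
from h import *
rel([451,6.5,200],.19)"
```

```text
t 0.725 rel [0.1713, -0.2713, 0.0225] [-0.0003, -0.0002, -0.001]
```

apply_moves([
  [0.171,-0.271,0.022,0,0,0,0],
  [0.171,-0.271,0.022,0,0,0,0],
  [0.171,-0.271,0.022,0,0,0,0],
  [0.171,-0.271,0.022,0,0,0,0],
  [0.171,-0.271,0.022,0,0,0,0],
])

```text
t: 1.35
eef_pos: [447.5, -1.9, 201.0]
tcp_rot: [0.996, 0.095, 0.0, 0.0]
wrist_force: [0.7, -2.0, -0.5]
width: 87.3
grasp_force: 0.0
```

```bash
python3 -c "
from h import *
rel([451,6.5,200],.19)"
```

```text
t 1.35 rel [0.005, -0.0076, 0.001] [0.0002, -0.0002, -0.0003]
```

apply_moves([
  [0.005,-0.0076,0.0,0,0,0,0],
  [0.005,-0.0076,0.0,0,0,0,0],
  [0.005,-0.0076,0.0,0,0,0,0],
])

```text
t: 1.72
eef_pos: [450.2, 3.2, 201.1]
tcp_rot: [0.996, 0.094, -0.0, 0.0]
wrist_force: [-0.1, -0.1, 0.7]
width: 87.1
grasp_force: 0.0
```

```bash
python3 - <<'E'
from h import *
im,d=grab('wrist'); cv2.imwrite('pics/w1.png',im[...,::-1])
im,d,K,T=load('wrist'); f=K[0,0]; u,v=np.meshgrid(np.arange(640),np.arange(400))
x=u-K[0,2];y=v-K[1,2]; r=np.hypot(x,y); th=r/f; k=np.where(r>0,np.tan(th)/np.maximum(r,1e-6),1/f)
P=np.stack([x*k*d,y*k*d,d],-1); W=(P-T[:3,3])@T[:3,:3]
for lo,hi in((115,135),(15,28)):
    m=(W[...,2]>lo)&(W[...,2]<hi)&(abs(W[...,0]-430)<70)&(abs(W[...,1]-5)<40)&(d>0)
    p=W[m]; print(lo,len(p)); 
    if len(p)>5:
        rc=cv2.minAreaRect(p[:,:2].astype(np.float32)); print(p.mean(0).round(1),rc,cv2.boxPoints(rc).round(1).tolist())
s=status.state();print(s['eef_pos'])
rel([450.8,6.5,150],.19)
E
```

```text
115 778
[453.2   6.5 125.1] ((452.0606689453125, 6.440468788146973), (39.96890640258789, 12.075032234191895), 10.895381927490234) [[431.29998779296875, 8.600000381469727], [433.6000061035156, -3.299999952316284], [472.79998779296875, 4.300000190734863], [470.5, 16.100000381469727]]
15 1140
[4.257e+02 4.000e-01 2.120e+01] ((427.2554016113281, 1.8873863220214844), (90.5196533203125, 32.69990158081055), 11.321176528930664) [[379.70001220703125, 9.0], [386.1000061035156, -23.0], [474.79998779296875, -5.300000190734863], [468.3999938964844, 26.799999237060547]]
[450.19465317   3.05947012 201.15321399]
t 1.775 rel [0.0013, -0.0033, 0.0512] [0.0002, 0.0003, -0.0028]
```

View pics/w1.png

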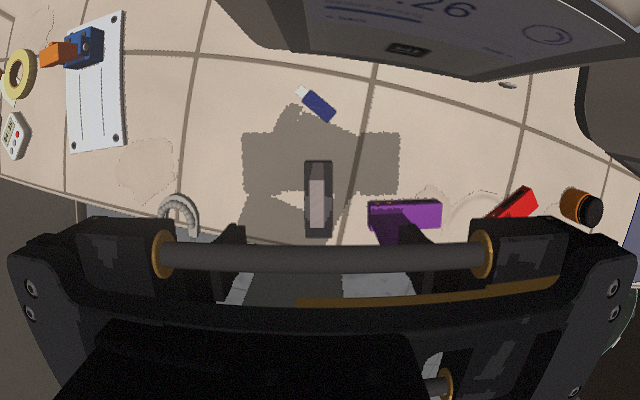

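The wrist view shows the blade at (318,205), centred between the fingers. The purple L at (405,212) stands beside the right finger, so I check its height and pre-close the fingers.

apply_moves([
  [0.0013,-0.003,0.04,0,0,0,0.6],
  [0.0013,-0.003,0.04,0,0,0,0.6],
  [0.0013,-0.003,0.04,0,0,0,0.6],
  [0.0013,-0.003,0.04,0,0,0,0.6],
])

```text
t: 2.28
eef_pos: [452.0, 7.1, 162.3]
tcp_rot: [0.996, 0.094, 0.001, 0.0]
wrist_force: [0.6, -0.4, 0.8]
width: 54.7
grasp_force: 0.0
```

```bash
python3 - <<'E'
from h import *
W=world('top'); m=(W[...,1]<-25)&(W[...,1]>-130)&(W[...,0]>370)&(W[...,0]<500)&(W[...,2]>15)
p=W[m]; print(p.min(0),p.max(0)); 
for y in range(-120,-25,10):
    k=abs(p[:,1]-y)<5
    if k.any(): print(y,p[k,2].max().round(),p[k,0].min().round(),p[k,0].max().round())
s=status.state();print(s['eef_pos'],s['width'])
rel([451.5,6.5,60],.193)
E
```

```text
[ 404.05101507 -129.84373093   15.65701265] [447.55852833 -59.9252561  135.42494481]
-120 29.0 413.0 448.0
-110 29.0 410.0 445.0
-100 129.0 410.0 442.0
-90 133.0 407.0 439.0
-80 130.0 404.0 436.0
-70 135.0 404.0 433.0
-60 129.0 404.0 433.0
[452.04109353   7.11075959 162.25736868] 54.722658824802274
t 2.275 rel [-0.0009, 0.0004, 0.1023] [0.001, -0.0022, -0.004]
```

apply_moves([
  [-0.0005,0.0005,0.09,0,0,-0.003,0.6],
  [-0.0005,0.0005,0.09,0,0,-0.003,0.6],
  [-0.0005,0.0005,0.099,0,0,-0.003,0.6],
  [-0.0005,0.0005,0.099,0,0,-0.003,0.6],
])

```text
t: 2.78
eef_pos: [451.4, 7.0, 62.6]
tcp_rot: [0.995, 0.096, 0.0, 0.0]
wrist_force: [-0.3, 0.5, -0.3]
width: 35.5
grasp_force: 0.0
```

```bash
python3 - <<'E'
from h import *
s=status.state();print(s['eef_pos'],s['width'],s['wrist_force'])
rel([451.5,6.5,62],.193)
E
```

```text
[451.38590689   7.02365471  62.55393805] 35.48198914381233 [-0.28187309  0.54434313 -0.27244831]
t 2.775 rel [0.0, 0.0005, 0.0006] [0.0003, -0.0007, -0.0002]
```

Now close, with a 40 N grip.

apply_moves([
  [0,0,0,0,0,0,1],
  [0,0,0,0,0,0,1],
  [0,0,0,0,0,0,1],
  [0,0,0,0,0,0,1],
  [0,0,0,0,0,0,1],
], newtons=40)

```text
t: 3.4
eef_pos: [451.2, 7.2, 62.7]
tcp_rot: [0.995, 0.096, 0.001, 0.0]
wrist_force: [-1.0, 1.4, 6.2]
width: 12.0
grasp_force: 40.0
```

apply_moves([
  [0,0,-0.03,0,0,0,1],
  [0,0,-0.06,0,0,0,1],
  [0,0,-0.1,0,0,0,1],
  [0,0,-0.12,0,0,0,1],
  [0,0,-0.12,0,0,0,1],
])

```text
t: 4.03
eef_pos: [451.5, 7.0, 183.1]
tcp_rot: [0.995, 0.096, 0.002, 0.001]
wrist_force: [-0.7, -1.1, -2.6]
width: 11.8
grasp_force: 40.0
```

```bash
python3 - <<'E'
from h import *
rel([499,335.5,135],.245)
E
```

```text
t 4.025 rel [0.1094, -0.3133, 0.048] [0.0014, -0.0029, -0.0521]
```

apply_moves([
  [0.0109,-0.0313,0.0,0,0,-0.01,1],
  [0.0273,-0.0783,0.0,0,0,-0.02,1],
  [0.0437,-0.1253,0.01,0,0,-0.03,1],
  [0.0601,-0.1723,0.02,0,0,-0.04,1],
  [0.0765,-0.2193,0.03,0,0,-0.052,1],
])

```text
t: 4.65
eef_pos: [482.8, 238.3, 149.8]
tcp_rot: [0.992, 0.122, -0.002, 0.0]
wrist_force: [0.8, -0.6, -2.5]
width: 12.1
grasp_force: 40.0
```

```bash
python3 - <<'E'
from h import *
rel([499,335.5,135],.245)
E
```

```text
t 4.65 rel [0.0394, -0.0904, 0.0146] [0.0003, 0.0035, 0.0002]
```

apply_moves([
  [0.016,-0.038,0.007,0,0,0,1],
  [0.03,-0.07,0.014,0,0,0,1],
  [0.038,-0.09,0.014,0,0,0,1],
  [0.038,-0.09,0.014,0,0,0,1],
  [0.038,-0.09,0.014,0,0,0,1],
])

```text
t: 5.28
eef_pos: [498.3, 332.4, 137.7]
tcp_rot: [0.993, 0.122, -0.001, 0.001]
wrist_force: [-0.2, -0.3, -2.5]
width: 11.6
grasp_force: 40.0
```

```bash
python3 - <<'E'
from h import *
im,d=grab('wrist'); s=status.state(); print(s['eef_pos']); cv2.imwrite('pics/w2.png',im[...,::-1])
im,d,K,T=load('wrist'); f=K[0,0]; u,v=np.meshgrid(np.arange(640),np.arange(400))
x=u-K[0,2];y=v-K[1,2]; r=np.hypot(x,y); th=r/f; k=np.where(r>0,np.tan(th)/np.maximum(r,1e-6),1/f)
P=np.stack([x*k*d,y*k*d,d],-1); W=(P-T[:3,3])@T[:3,:3]; np.save('W2.npy',W)
g=im.astype(int)
def rep(nm,m):
    p=W[m]; print(nm,len(p))
    if len(p)>20:
        rc=cv2.minAreaRect(p[:,:2].astype(np.float32)); print(p.mean(0).round(1),rc[1],rc[2],cv2.boxPoints(rc).round(1).tolist(),np.percentile(p[:,2],[2,98]).round(1))
near=(abs(W[...,0]-540)<130)&(abs(W[...,1]-345)<110)&(d>0)
sat=g.max(-1)-g.min(-1)
rep('plate',near&(abs(W[...,2]-12)<5)&(sat<25)&(g.min(-1)>150))
bl=near&(g[...,2]>g[...,0]+40); rep('blue',bl&(W[...,2]>36)); rep('bluefront',bl&(W[...,2]<34)&(W[...,2]>16))
rep('orange',near&(g[...,0]>g[...,2]+90)&(W[...,2]>65))
rep('blade',near&(W[...,2]>185)&(W[...,2]<210))
rep('stock',near&(W[...,2]>75)&(W[...,2]<105)&(sat<25))
rel([499,335.5,135],.245)
E
```

```text
[498.55266423 332.20005334 137.98912775]
plate 4866
[585.1 356.1  11.4] (172.8551025390625, 109.6863784790039) 12.898992538452148 [[442.5, 379.0], [467.0, 272.0], [635.5, 310.6000061035156], [611.0, 417.5]] [ 9.8 12.9]
blue 1672
[585.8 355.   47.1] (52.23576354980469, 124.8028793334961) 3.0748353004455566 [[549.5999755859375, 381.29998779296875], [556.2999877929688, 256.70001220703125], [608.4000244140625, 259.5], [601.7000122070312, 384.1000061035156]] [41.9 62.1]
bluefront 0
orange 1910
[560.9 349.5  95.4] (125.83772277832031, 31.946292877197266) 85.79354095458984 [[537.4000244140625, 245.39999389648438], [569.2000122070312, 243.10000610351562], [578.5, 368.6000061035156], [546.5999755859375, 370.8999938964844]] [92.5 97.5]
blade 2168
[508.  330.8 198.5] (73.61824798583984, 172.99380493164062) 14.061874389648438 [[442.79998779296875, 406.3999938964844], [484.8999938964844, 238.60000610351562], [556.2999877929688, 256.5], [514.2000122070312, 424.29998779296875]] [185.4 209.9]
stock 1130
[510.5 334.1  94.1] (86.0870590209961, 31.2786808013916) 14.177666664123535 [[490.3999938964844, 345.1000061035156], [498.0, 314.79998779296875], [581.5, 335.8999938964844], [573.7999877929688, 366.20001220703125]] [ 79.3 100.1]
t 5.325 rel [0.0012, -0.0031, 0.003] [0.0007, 0.0014, -0.0012]
```

View pics/w2.png

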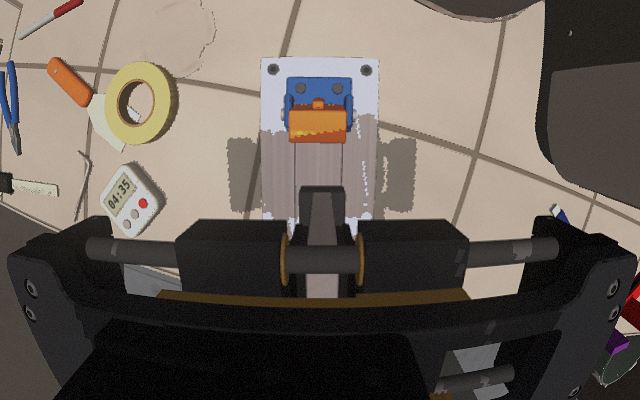

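The wrist view shows the stock tip at (322,195), centred on the plate (260–380) and parallel to it. The upright is at (318,125). I fit the stock's tilt before lowering.

```bash
python3 - <<'E'
from h import *
W=np.load('W2.npy'); u=np.array([np.cos(.245),np.sin(.245)]);v=np.array([-u[1],u[0]])
o=np.array([498.4,332.3]); X=(W[...,:2]-o)@u;Y=(W[...,:2]-o)@v
m=(abs(Y)<14)&(W[...,2]>85)&(W[...,2]<108)&(X<30)&(X>-90); 
for i in range(-90,30,10):
    k=m&(X>=i)&(X<i+10)
    if k.sum()>5: print(i,k.sum(),np.median(W[k][:,2]).round(1),np.percentile(Y[k],[5,95]).round(1))
def t(yaw,back,z):
    U=np.array([np.cos(yaw),np.sin(yaw)]); p=np.array([554.3,348.5])-(20.5+back)*U; rel([*p,z],yaw)
t(.235,25,86)
E
```

```text
-10 82 96.2 [-13.4  12.9]
0 248 96.3 [-13.3  13.4]
10 372 96.3 [-13.2  13.2]
20 144 94.4 [-11.8  11.8]
t 5.325 rel [0.0126, -0.0028, 0.052] [0.0007, 0.0014, 0.0088]
```

apply_moves([
  [0.005,-0.001,0.02,0,0,0.009,1],
  [0.012,-0.0025,0.038,0,0,0.009,1],
  [0.012,-0.0025,0.052,0,0,0.009,1],
  [0.012,-0.0025,0.052,0,0,0.009,1],
  [0.012,-0.0025,0.052,0,0,0.009,1],
])

```text
t: 5.95
eef_pos: [510.0, 339.0, 86.0]
tcp_rot: [0.993, 0.118, -0.0, 0.0]
wrist_force: [0.1, -1.0, -2.4]
width: 11.5
grasp_force: 40.0
```

apply_moves([
  [0,0,0.002,0,0,0,1],
  [0,0,0.004,0,0,0,1],
  [0,0,0.006,0,0,0,1],
  [0,0,0.008,0,0,0,1],
  [0,0,0.008,0,0,0,1],
])

```text
t: 6.58
eef_pos: [509.8, 338.9, 77.9]
tcp_rot: [0.993, 0.118, -0.0, 0.0]
wrist_force: [-0.0, 0.1, -3.2]
width: 11.5
grasp_force: 40.0
```

apply_moves([
  [0,0,0.001,0,0,0,1],
  [0,0,0.002,0,0,0,1],
  [0,0,0.003,0,0,0,1],
  [0,0,0.003,0,0,0,1],
])

```text
t: 7.08
eef_pos: [509.9, 338.9, 75.1]
tcp_rot: [0.993, 0.118, -0.0, 0.0]
wrist_force: [-0.4, 0.5, -1.3]
width: 11.1
grasp_force: 40.0
```

apply_moves([
  [0,0,0.0005,0,0,0,1],
  [0,0,0.001,0,0,0,1],
  [0,0,0.001,0,0,0,1],
])

```text
t: 7.45
eef_pos: [510.1, 339.0, 74.8]
tcp_rot: [0.993, 0.118, 0.0, -0.0]
wrist_force: [-1.6, -1.2, 3.5]
width: 11.9
grasp_force: 40.0
```

apply_moves([
  [0.003,0,0,0,0,0,1],
  [0.007,0,0,0,0,0,1],
  [0.011,0,0,0,0,0,1],
  [0.015,0,0,0,0,0,1],
  [0.015,0,0,0,0,0,1],
])

```text
t: 8.07
eef_pos: [522.6, 342.0, 74.8]
tcp_rot: [0.993, 0.118, -0.002, 0.0]
wrist_force: [-3.7, -1.9, 7.4]
width: 11.8
grasp_force: 40.0
```

apply_moves([
  [0.001,0,0,0,0,0,1],
  [0.002,0,0,0,0,0,1],
  [0.003,0,0,0,0,0,1],
  [0.004,0,0,0,0,0,1],
  [0.005,0,0,0,0,0,1],
])

```text
t: 8.7
eef_pos: [523.4, 342.2, 74.9]
tcp_rot: [0.993, 0.118, -0.007, 0.001]
wrist_force: [-12.4, -3.6, 15.0]
width: 11.5
grasp_force: 40.0
```

The arm met resistance about 10 mm earlier than expected, so I look.

```bash
python3 - <<'E'
from h import *
im,d=grab('wrist'); sc,_=grab('scene')
a=cv2.resize(im[20:270,220:420],(400,500),interpolation=cv2.INTER_CUBIC)
b=cv2.resize(sc[190:260,225:281],(400,500),interpolation=cv2.INTER_CUBIC)
cv2.imwrite('pics/c3.png',np.hstack([a,b])[...,::-1])
s=status.state(); print(s['eef_pos'],s['wrist_force'],s['wrist_torque'],Ro.from_quat(s['tcp_rot']).as_matrix().round(4).tolist())
E
```

```text
[524.8088746  342.5879879   74.92710761] [-8.50613001 -2.66857031 12.08238191] [-0.49413851  1.88654259  0.03360965] [[0.9722, 0.2338, -0.0094], [0.2338, -0.9723, -0.003], [-0.0099, 0.0007, -1.0]]
```

View pics/c3.png

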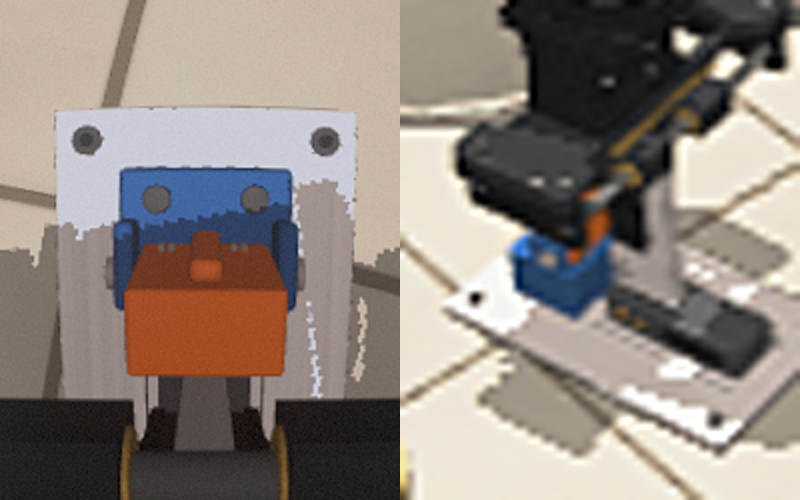

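The stock's toe is still about 8 mm short of the heel. It was sticking on the plate because of my down force, so I unload, advance and lower again.

apply_moves([
  [-0.002,0,-0.001,0,0,0,1],
  [-0.002,0,-0.002,0,0,0,1],
  [-0.002,0,-0.0025,0,0,0,1],
  [-0.002,0,-0.0025,0,0,0,1],
])

```text
t: 9.3
eef_pos: [527.8, 343.1, 76.3]
tcp_rot: [0.993, 0.118, 0.0, -0.0]
wrist_force: [-0.4, -0.3, -2.3]
width: 11.5
grasp_force: 40.0
```

```bash
python3 - <<'E'
from h import *
s=status.state(); print(s['eef_pos'],s['wrist_force'],s['wrist_torque'],Ro.from_quat(s['tcp_rot']).as_matrix().round(4).tolist())
rel([531.4,343.5,75.4],.235)
E
```

```text
[527.80836269 343.10622064  76.34873751] [-0.43171375 -0.32835852 -2.29809561] [ 0.05490271 -0.04507775 -0.00190532] [[0.9724, 0.2334, 0.0001], [0.2334, -0.9724, 0.0], [0.0002, -0.0, -1.0]]
t 9.3 rel [0.0036, 0.0005, 0.0009] [-0.0, -0.0002, 0.0006]
```

apply_moves([
  [0.001,0,0,0,0,0,1],
  [0.002,0,0,0,0,0,1],
  [0.003,0,0,0,0,0,1],
  [0.004,0,0,0,0,0,1],
  [0.004,0,0,0,0,0,1],
])

```text
t: 9.93
eef_pos: [531.0, 344.0, 76.6]
tcp_rot: [0.993, 0.118, -0.0, 0.0]
wrist_force: [-2.4, 0.4, -0.5]
width: 11.7
grasp_force: 40.0
```

apply_moves([
  [0.001,0,0,0,0,0,1],
  [0.001,0,0,0,0,0,1],
  [0.002,0,0,0,0,0,1],
  [0.002,0,0,0,0,0,1],
])

```text
t: 10.42
eef_pos: [533.3, 344.6, 76.6]
tcp_rot: [0.993, 0.118, -0.0, -0.0]
wrist_force: [-2.5, -0.3, -1.1]
width: 11.8
grasp_force: 40.0
```

apply_moves([
  [0,0,0.0008,0,0,0,1],
  [0,0,0.0013,0,0,0,1],
  [0,0,0.0018,0,0,0,1],
  [0,0,0.0018,0,0,0,1],
])

```text
t: 10.92
eef_pos: [533.3, 344.5, 74.8]
tcp_rot: [0.993, 0.118, -0.0, 0.0]
wrist_force: [-2.9, 0.3, -0.9]
width: 11.6
grasp_force: 40.0
```

apply_moves([
  [0.001,0,0,0,0,0,1],
  [0.001,0,0,0,0,0,1],
  [0.002,0,0,0,0,0,1],
  [0.002,0,0,0,0,0,1],
])

```text
t: 11.42
eef_pos: [534.9, 344.9, 74.8]
tcp_rot: [0.993, 0.118, -0.0, 0.0]
wrist_force: [-4.9, -0.5, -0.1]
width: 11.8
grasp_force: 40.0
```

apply_moves([
  [0.001,0,0,0,0,0,1],
  [0.002,0,0,0,0,0,1],
  [0.003,0,0,0,0,0,1],
  [0.003,0,0,0,0,0,1],
])

```text
t: 11.92
eef_pos: [535.1, 345.0, 74.9]
tcp_rot: [0.993, 0.118, -0.003, 0.001]
wrist_force: [-7.9, -3.1, 4.4]
width: 11.7
grasp_force: 40.0
```

apply_moves([
  [0.001,0,0,0,0,0,1],
  [0.002,0,0,0,0,0,1],
  [0.003,0,0,0,0,0,1],
  [0.003,0,0,0,0,0,1],
  [0.003,0,0,0,0,0,1],
])

```text
t: 12.55
eef_pos: [535.4, 345.0, 75.0]
tcp_rot: [0.993, 0.118, -0.006, 0.001]
wrist_force: [-12.9, -3.1, 10.2]
width: 11.9
grasp_force: 40.0
```

```bash
python3 - <<'E'
from h import *
im,d=grab('wrist'); sc,_=grab('scene')
a=cv2.resize(im[20:270,220:420],(400,500),interpolation=cv2.INTER_CUBIC)
b=cv2.resize(sc[190:260,225:281],(400,500),interpolation=cv2.INTER_CUBIC)
cv2.imwrite('pics/c4.png',np.hstack([a,b])[...,::-1])
s=status.state(); print(s['t'],s['eef_pos'],s['wrist_force'],s['wrist_torque'],Ro.from_quat(s['tcp_rot']).as_matrix().round(4).tolist())
im,d,K,T=load('wrist'); f=K[0,0]; u,v=np.meshgrid(np.arange(640),np.arange(400))
x=u-K[0,2];y=v-K[1,2]; r=np.hypot(x,y); th=r/f; k=np.where(r>0,np.tan(th)/np.maximum(r,1e-6),1/f)
P=np.stack([x*k*d,y*k*d,d],-1); W=(P-T[:3,3])@T[:3,:3]; g=im.astype(int)
U=np.array([np.cos(.235),np.sin(.235)]);V=np.array([-U[1],U[0]]); X=(W[...,:2]-[554.3,348.5])@U; Y=(W[...,:2]-[554.3,348.5])@V
o=(g[...,0]>g[...,2]+60)&(abs(Y)<17)&(X>-10)&(X<40)&(W[...,2]>40)
for i in range(-10,30,3):
    q=o&(X>=i)&(X<i+3)
    if q.sum()>5: print(i,q.sum(),np.median(W[q][:,2]).round(1),W[q][:,2].max().round(1))
p=o&(W[...,2]>90); A=np.c_[X[p],Y[p],np.ones(p.sum())]; print('slope',np.linalg.lstsq(A,W[p][:,2],rcond=None)[0],np.percentile(X[p],[1,99]))
E
```

```text
12.65 [535.39481586 345.00629324  75.0008143 ] [-13.36476535  -4.10173805   8.15144339] [-0.54768611  2.18004425 -0.00682631] [[0.9722, 0.2338, -0.0118], [0.2338, -0.9723, -0.0039], [-0.0124, 0.001, -0.9999]]
-1 46 96.3 96.9
2 419 96.5 98.2
5 453 96.5 164.5
8 488 96.5 166.2
11 513 96.5 165.9
14 541 96.4 166.0
17 487 96.4 163.9
20 774 95.6 98.6
23 390 91.4 96.7
26 151 91.2 93.6
29 19 79.8 91.7
slope [-1.60839352e-01  1.17163744e-02  1.02147734e+02] [ 1.93662004 27.91665803]
```

View pics/c4.png

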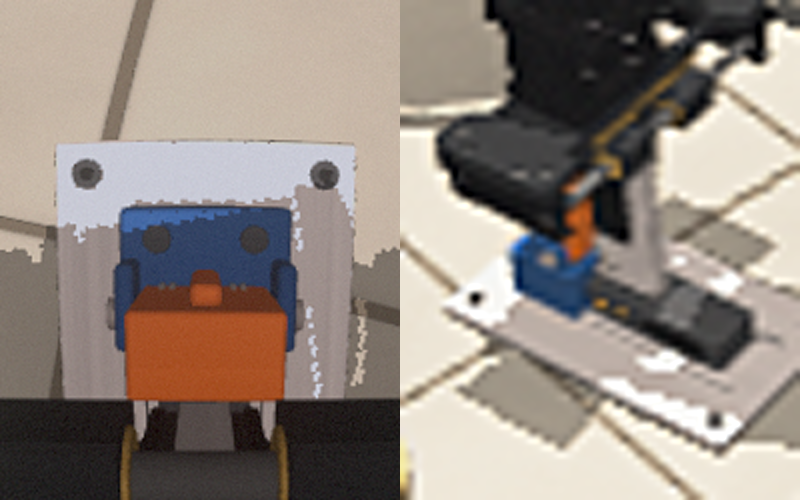

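The upright's top is flat (no slope over 15 mm), the stock sits between the lines, and its end is at the heel. I take out the small forward tilt of the tool and settle.

apply_moves([
  [0.0,0,0,0,0.004,0,1],
  [0.0,0,0,0,0.008,0,1],
  [0.0,0,0,0,0.012,0,1],
  [0.0,0,0,0,0.012,0,1],
  [0.0,0,0,0,0.012,0,1],
])

```text
t: 13.28
eef_pos: [535.1, 344.9, 74.8]
tcp_rot: [0.993, 0.118, -0.001, 0.001]
wrist_force: [-12.0, -2.6, 8.7]
width: 12.1
grasp_force: 40.0
```

```bash
python3 - <<'E'
from h import *
s=status.state(); print(s['t'],s['eef_pos'],s['wrist_force'],s['wrist_torque'],s['grasp_force'],Ro.from_quat(s['tcp_rot']).as_matrix().round(4).tolist())
E
```

```text
13.275 [535.09571197 344.92411623  74.81346356] [-11.95244081  -2.64878832   8.70767089] [-0.55144987  2.49277442 -0.00701183] 39.99208152294159 [[0.9723, 0.2337, -0.0011], [0.2337, -0.9723, -0.0013], [-0.0014, 0.001, -1.0]]
```

apply_moves([
  [0.001,0,-0.0003,0,0.002,0,1],
  [0.002,0,-0.0006,0,0.004,0,1],
  [0.003,0,-0.0006,0,0.006,0,1],
  [0.003,0,-0.0006,0,0.006,0,1],
  [0.003,0,-0.0006,0,0.006,0,1],
])

```text
t: 13.9
eef_pos: [535.2, 345.0, 74.8]
tcp_rot: [0.993, 0.118, -0.001, 0.001]
wrist_force: [-16.1, -3.5, 11.6]
width: 11.8
grasp_force: 40.0
```

```bash
python3 - <<'E'
from h import *
s=status.state(); print(s['t'],s['eef_pos'],s['wrist_force'],s['wrist_torque'],s['grasp_force'],Ro.from_quat(s['tcp_rot']).as_matrix().round(4).tolist())
E
```

```text
13.9 [535.16796428 344.98715853  74.80738381] [-16.07863367  -3.521235    11.62216307] [-0.62984538  3.24094833 -0.04180773] 39.99039877206087 [[0.9723, 0.2337, -0.0014], [0.2337, -0.9723, -0.0018], [-0.0017, 0.0014, -1.0]]
```

apply_moves([
  [0.0,0,-0.0004,0,0,0,1],
  [0.0,0,-0.0007,0,0,0,1],
  [0.0,0,-0.0007,0,0,0,1],
  [0.0,0,-0.0007,0,0,0,1],
])

```text
t: 14.4
eef_pos: [535.2, 345.0, 74.8]
tcp_rot: [0.993, 0.118, -0.001, 0.001]
wrist_force: [-15.1, -2.9, 6.5]
width: 11.6
grasp_force: 40.0
```

```bash
python3 -c "
from h import *
print(env.finish_job())"
```

```text
the job is handed in; nothing more can be done
None
```

I set the square in the fixture corner and handed the job in at about 14.4 s. It was still gripped at 40 N and pushed at about 15 N, resting on the plate against the heel block with the upright straight. The hand-in gave no verdict, so I can't confirm the pass.

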